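# Slide a copper spacer along the datum rail into the corner pocket

### The job

Get the copper spacer ready for measuring: with the fingertips push it flat against the long rail of the fixture, then slide it along the rail into the corner pocket until it is fully home against both the rail and the end stop. Only push it: do not pick it up or tip it. Leave the bush, the gauge block and the cap where they are, and finish with the hand clear.

Things in the scene. Friction and masses are not known exactly. Their poses are not given: they have to be found in the camera images.
- fixture: Fixed fixture on a speckled granite slab (slab top at z = 0.020): a grey deck plate 170 mm (its x) by 360 mm (its y), 8 mm thick; deck surface at z = 0.028. Origin: centre of the deck's underside, z up. On the deck stand aluminium bars (rail, end stop, pocket lip), all 12 mm high above the deck.
- rail_face (a point): Point on the foot of the rail's flat face, at x = +60, y = 0, z = +8 mm in the fixture's frame, same axes. The rail is a bar 16 mm thick along the fixture's y, from y = -175 to +171 mm; its face looks to the fixture's -x.
- pocket_mouth (a point): Centre of the corner pocket's mouth on the deck, at x = +37.5, y = +123, z = +8 mm in the fixture's frame, same axes. The pocket is 45 mm wide (x) and 32 mm deep (y), open only to -y, between the rail, the end stop (face at y = +155 mm, 16 mm thick) and a lip 12 mm thick (x = +3 to +15 mm). The spacer enters lengthwise; its rear half stays outside.
- seat (a point): Where the spacer's origin must finally be: on the deck, at x = +40, y = +125, z = +8 mm in the fixture's frame, axes parallel to the fixture's (x towards the rail, y along the rail towards the end stop). The spacer there touches both the rail and the end stop.
- spacer: Loose copper block with two dark hole marks on top: 40 mm (its x) by 60 mm (its y) by 16 mm high, 0.2 to 0.4 kg. Origin: centre of its underside; z up. It starts lying on the deck away from the rail, its y axis within 30 degrees of the rail's direction, and 13 to 23 cm short of its final place along the rail.
- bush: Bystander: loose round copper bush, flange 34 mm in diameter and 6 mm high, body 24 mm in diameter, 30 mm high in all, standing on the deck beside the pocket, on the side away from the rail. Origin: centre of its underside.
- gauge_block: Bystander: loose steel block 18 x 30 x 35 mm high, standing on the granite behind the rail. Origin: centre of its underside.
- cap: Bystander: loose white plastic cylinder 28 mm in diameter, 22 mm high, standing on the granite behind the rail. Origin: centre of its underside.
Not all that is in view belongs to the job. What is shaped like the spacer but purple is not meant.

How it is judged:
By the outcome, as a careful person would: the job done as asked, in the order asked, and still so for the second after the job is handed in, with the robot touching nothing.
It also fails if it takes over 64 s, if anything falls off the work surface, if the arm or the gripper's body presses on something with over 40 N, if the wrist force passes 120 N, or if a joint passes its speed limit or range.

### The arm

A 6-joint arm with a two-finger parallel gripper is mounted at the origin on the work surface. World frame = base frame: x ahead of the robot, y to its left, z up, the work surface at z = 0. Lengths are in m, angles in rad, forces in N, time in s.
With the tool pointing down it reaches from about 0.375 to 0.975 m from the base axis. Payload 3.8 kg.
Tool frame: the origin (TCP) lies midway between the tips of the shut fingers; the grasp point (between the pads) lies 19 mm behind it; z points along the fingers, y is the line along which they close (so a half turn about z gives the same grasp; the last joint's range is limited). The gripper opens to 85 mm and grips with 20 to 120 N. Pads are 22 mm wide; open, the fingers measure 114 mm over their backs; the gripper's body (76 mm by 85 mm) begins 54 mm behind the grasp point. The pads swing forward as they close: fully open they stand 13 mm farther back than shut.
Start: joints at [1.128, 0.264, 1.604, -0, 1.274, -0.037], TCP at [0.266, 0.62, 0.231] pointing down, gripper open.
Joint ranges: [-2.63, 2.63], [-0.94, 2.18], [0.31, 2.57], [-1.31, 4.45], [0, 2.66], [-2.55, 2.55]. Speed limits (rad/s): [2.57, 2.57, 3.14, 3.14, 3.14, 3.14].

### API

Orientations are given as a rotation vector (axis times angle).
In Python, from workcell import bot gives the robot as it stands.
- The arm moves only by the tool step_arm, never from a script. Its argument "motion" is a list of rows, each a list of 5 numbers: the finger opening in cm, from 0 to 8.54, then the shift along the tool's x, y, z in cm, then the turn about the tool's z in degrees. In form: [[claw, dx, dy, dz, twist], ...]. A call has 1 to 20 rows; each row is the pose to reach, as a shift and turn from the pose commanded when the call began, along the tool's axes at that moment; what a row does not reach only later rows make up. A row lasts 1/10 s, in which the tool goes at most 50 mm and 8.59 degrees, less where a joint would pass 70% of its speed; a pose out of reach is approached as far as the arm can. A call with a gripper value outside its range is refused whole. The fingers move at their own pace and stop on an object; "force" is the grip in N (left out, the last holds). Time passes only in rows, so rows that repeat a pose let the fingers close. It gives the time, the measured TCP pose, the force, the opening and the grip force at its end, in the units of the state.
- bot.read_state(): the state, without advancing time (a new reading comes with each control period).
- bot.read_camera(name): name is "scene" or "top"; returns (picture, depth): 480x640x3 uint8, red, green, blue; 480x640 float32, m along the optical axis (not along the pixel's ray), 0 where there is no reading.
- bot.calibration(name): a dict with "mtx" (3x3 intrinsics, pixels), "k1" (the pictures are not rectified: a ray, as slopes to the right and down, at radius r is drawn at 1 + k1 r^2 times it, then the intrinsics apply), "origin" and "orientation" of the camera in the world. Camera axes: x right, y up, looking along -z (the intrinsics and any distortion apply to the point x, -y, -z); pixel columns grow to the right and rows downward; lengths in m; the calibration is good to about 2 mm. A picture is of the moment at which its call begins. calibration takes no time and is no camera call.
- bot.finish_job(): hands the job in; it is judged then, once.
The state is a dict: "time": time; "q": joint angles; "joint_vel": joint speeds; "joint_torque": joint torques, N m; "tool_pos": TCP position; "tcp_rot": TCP orientation; "wrist_force": force on the tool from outside, world axes, zero at the start; "torque": the same for the moment, N m; "width": opening from 0.0 (shut) to 1.0 (fully open); "grip_force": force on a finger pad.
Only numpy, scipy, OpenCV 4.12 (cv2) and the standard library are available. Lean on these libraries where they do the work, as an engineer would, in place of code of your own. Each camera call takes 0.05 s, during which the arm holds its last target. There are 200 camera calls.

## Working session

There is one attempt and no reset: what is moved stays moved. The work goes in short steps, Python scripts to look and compute and a tool call to move; the robot and the scene stay as the last step left them, time stands still between calls to the robot, and variables do not carry over. Pictures are saved under pics/ and viewed, at most 10 in all, crops included, and the job is handed in when it is done.

Besides the shell and the picture viewer there is one more tool, called by a JSON object that holds its "op" and its "data", one argument or row to a line. step_arm: Moves the arm, as the interface text tells. Its arguments: {"type":"object","properties":{"motion":{"type":"array","items":{"type":"array","items":{"type":"number"}}},"force":{"type":"number"}},"required":["motion"]}

```bash
mkdir -p pics; cat > h.py <<'E'
import numpy as np, cv2
from scipy.spatial.transform import Rotation as R
from workcell import bot
def save(n,f):
    p,d=bot.read_camera(n); cv2.imwrite(f'pics/{f}.png',p[:,:,::-1]); np.save(f'pics/{f}.npy',d); return p,d
def cam(n):
    c=bot.calibration(n); o=np.array(c['orientation'],float)
    M=o if o.shape==(3,3) else R.from_rotvec(o).as_matrix()
    return np.array(c['mtx']),c['k1'],np.array(c['origin']),M
def ray(n,uv):
    K,k1,o,M=cam(n)
    q=cv2.undistortPoints(np.array(uv,float).reshape(-1,1,2),K,np.array([k1,0,0,0.]))[:,0]
    return o,(M@np.c_[q[:,0],-q[:,1],-np.ones(len(q))].T).T
def atz(n,uv,z):
    o,r=ray(n,uv); return o+r*((z-o[2])/r[:,2])[:,None]
def atd(n,uv,d):
    o,r=ray(n,uv); return o+r*np.array([d[int(v),int(u)] for u,v in uv])[:,None]
E
python3 - <<'E'
from h import *
for n in('top','scene'):
    save(n,n+'0'); print(bot.calibration(n))
print(bot.read_state())
E
```

```text
{'mtx': array([[448.19748391,   0.        , 322.76613129],
       [  0.        , 448.19748391, 244.83283012],
       [  0.        ,   0.        ,   1.        ]]), 'k1': 0.003273341897259358, 'origin': array([0.29084858, 0.10717868, 0.9165358 ]), 'orientation': array([ 0.18490582, -0.18702923, -1.5155736 ])}
{'mtx': array([[444.43050739,   0.        , 322.66696609],
       [  0.        , 444.43050739, 240.87413002],
       [  0.        ,   0.        ,   1.        ]]), 'k1': -0.08441234843361997, 'origin': array([1.1184882 , 0.19453255, 0.57085109]), 'orientation': array([0.68583827, 0.76562545, 1.59422904])}
{'time': 0.1, 'q': array([ 1.12809359e+00,  2.64686164e-01,  1.60529616e+00, -7.45566340e-06,
        1.27368759e+00, -3.68838635e-02]), 'joint_vel': array([-0.00098473, -0.00193717, -0.00364878, -0.00028641,  0.00046897,
        0.00039762]), 'joint_torque': array([-1.80449988e-04, -5.16712940e+01, -3.68588018e+01, -5.55506301e-05,
        6.19069469e-03, -3.98096711e-05]), 'tool_pos': array([0.26617089, 0.61955924, 0.23004918]), 'tcp_rot': array([-0.63299181, -3.07666372,  0.00317174]), 'wrist_force': array([-0.96290804,  0.69090897, -0.36144132]), 'torque': array([-0.03174214, -0.00131225,  0.00456489]), 'grip_force': 0.0, 'width': 0.9977820560369809}
```

View pics/top0.png

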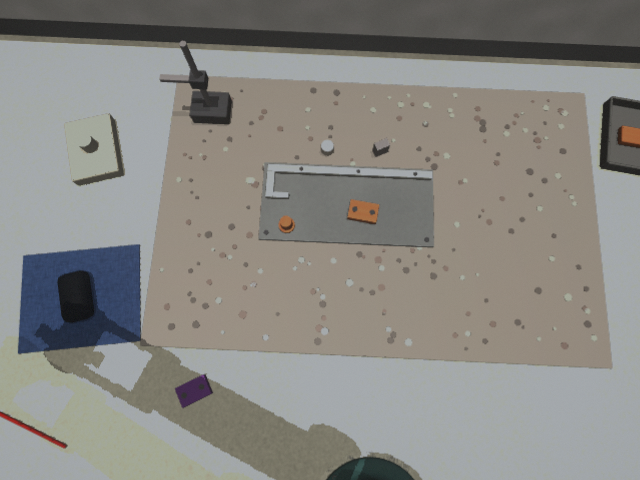

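View pics/scene0.png

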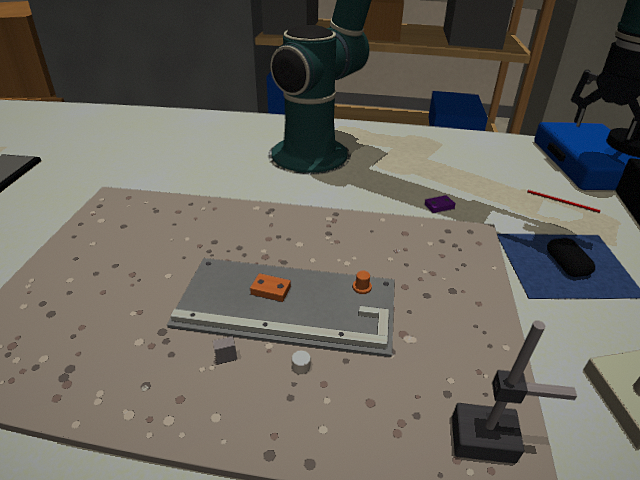

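Top view: the fixture's deck spans about (260..435, 163..246). The rail runs along the top at row ~170, the pocket is at its left end (280,185), and the bush is at (287,224). Candidates for the spacer:
- Copper block with two holes, lying on the deck at (363,211).
- Orange block in the tray at (631,136), which is off the deck.
- Purple block at (194,390), excluded by the task.

I choose the one on the deck and will check it in a crop.

```bash
python3 - <<'E'
import cv2
p=cv2.imread('pics/top0.png')[135:260,250:450]
cv2.imwrite('pics/c1.png',cv2.resize(p,(800,500),interpolation=cv2.INTER_CUBIC))
E
```

```text
(no output)
```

View pics/c1.png

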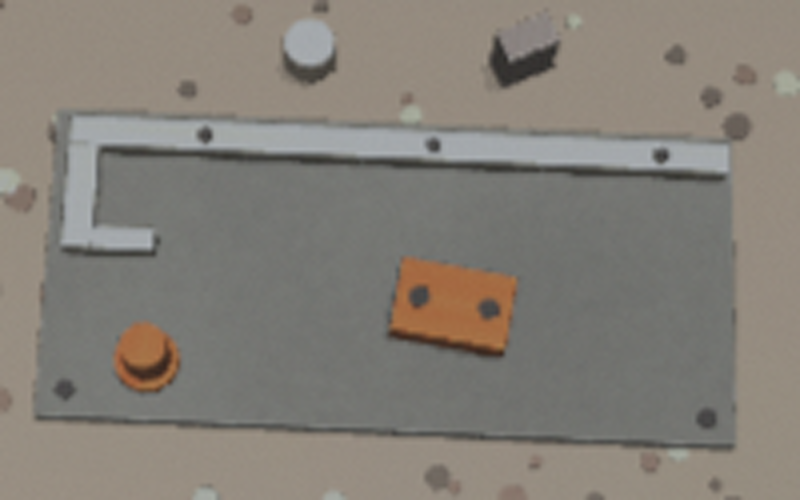

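```bash
cat > m.py <<'E'
from h import *
def F(p): return [(250+(x+.5)/4-.5,135+(y+.5)/4-.5) for x,y in p]
deck=atz('top',F([(36,414),(734,443)]),.028)
rin=atz('top',F([(100,148),(727,170)]),.040)
rout=atz('top',F([(72,115),(730,143)]),.040)
stop=atz('top',F([(99,148),(91,230)]),.040)   # stop face on top
lip=atz('top',F([(153,230),(156,250)]),.040)
sp=atz('top',F([(402,257),(516,277),(503,347),(392,331)]),.044)
bush=atz('top',F([(145,347)]),.058)
for n in 'deck rin rout stop lip sp bush'.split(): print(n,np.round(globals()[n]*1000,1).tolist())
L=lambda a:np.linalg.norm(a[0]-a[1])*1000
print('deck',L(deck),'rail w',L([rin[0],rout[0]]),'sp',[round(L([sp[i],sp[(i+1)%4]]),1) for i in range(4)])
g=lambda a,b:np.degrees(np.arctan2((a-b)[1],(a-b)[0]))
print('ang',g(deck[0],deck[1]),g(rin[0],rin[1]),g(rout[0],rout[1]),'sp',g(sp[0],sp[1]),g(sp[3],sp[2]))
print(sp.mean(0))
s=bot.read_state();print(R.from_rotvec(s['tcp_rot']).as_matrix().round(3))
E
python3 m.py
```

```text
deck [[514.5, 242.8, 28.0], [516.5, -114.2, 28.0]]
rin [[656.5, 219.0, 40.0], [660.4, -109.2, 40.0]]
rout [[674.4, 235.1, 40.0], [675.7, -110.9, 40.0]]
stop [[656.5, 219.6, 40.0], [610.9, 220.4, 40.0]]
lip [[612.5, 188.4, 40.0], [601.7, 186.1, 40.0]]
sp [[602.7, 59.3, 44.0], [594.7, 0.6, 44.0], [557.0, 6.6, 44.0], [562.7, 63.2, 44.0]]
bush [[544.0, 186.7, 58.0]]
deck 356.93775625118906 rail w 23.96461017536435 sp [np.float64(59.3), np.float64(38.2), np.float64(56.9), np.float64(40.1)]
ang 90.31445703895305 90.67908995735075 90.21859737871505 sp 82.28868151265674 84.20982317015093
[0.57926971 0.03241417 0.044     ]
[[-0.919  0.395 -0.001]
 [ 0.395  0.919 -0.002]
 [ 0.    -0.002 -1.   ]]
```

The crop confirms it: copper, two holes, lying on the deck, measured sides about 59 × 39 mm. The rail face is at x≈0.658, the stop face at y≈0.220, and the spacer centre at about (0.579, 0.032), turned −7° from the rail. I'll move above the spot beside the spacer, with the fingers' line along the rail.

{"op": "step_arm", "data": {
  "motion": [
    [3, -46.6, -44.0, 13, -23.7],
    [3, -46.6, -44.0, 13, -23.7],
    [3, -46.6, -44.0, 13, -23.7],
    [3, -46.6, -44.0, 13, -23.7],
    [3, -46.6, -44.0, 13, -23.7],
    [3, -46.6, -44.0, 13, -23.7],
    [3, -46.6, -44.0, 13, -23.7],
    [3, -46.6, -44.0, 13, -23.7],
    [3, -46.6, -44.0, 13, -23.7],
    [3, -46.6, -44.0, 13, -23.7],
    [3, -46.6, -44.0, 13, -23.7],
    [3, -46.6, -44.0, 13, -23.7],
    [3, -46.6, -44.0, 13, -23.7],
    [3, -46.6, -44.0, 13, -23.7],
    [3, -46.6, -44.0, 13, -23.7],
    [3, -46.6, -44.0, 13, -23.7],
    [3, -46.6, -44.0, 13, -23.7],
    [3, -46.6, -44.0, 13, -23.7]
  ]
}}

```text
time: 1.9
tool_pos: [0.5207, 0.0333, 0.1016]
tcp_rot: [-0.016, 3.141, 0.0]
wrist_force: [-0.1, 0.4, 0.3]
width: 0.352
grip_force: 0.0
```

```bash
python3 - <<'E'
from h import *
p,d=save('scene','s1')
cv2.imwrite('pics/s1c.png',cv2.resize(p[200:370,150:420,::-1],(800,504),interpolation=cv2.INTER_CUBIC))
s=bot.read_state();print(s['tool_pos'],s['width'],R.from_rotvec(s['tcp_rot']).as_matrix().round(4).tolist())
E
```

```text
[0.52073204 0.03321967 0.10159597] 0.3534794138929722 [[-1.0, -0.0099, 0.0005], [-0.0099, 1.0, 0.0001], [-0.0005, 0.0001, -1.0]]
```

View pics/s1c.png

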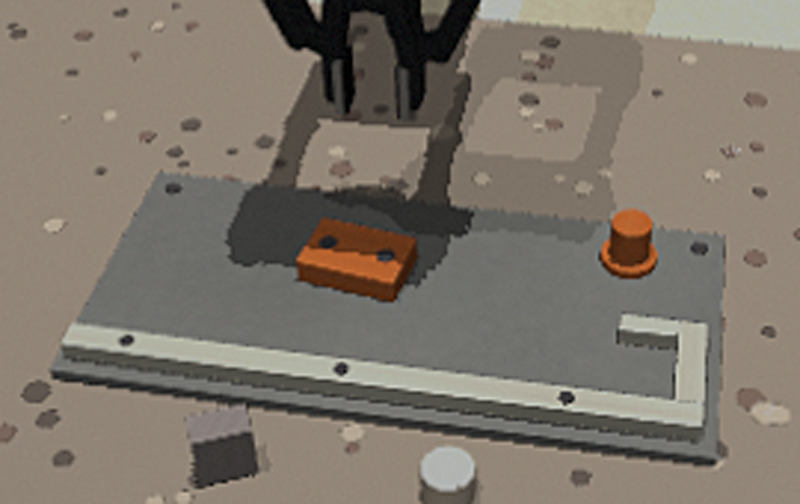

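The fingers hang beside the spacer (at (355,260) in the crop) on the side away from the rail, with all else clear. Next I lower them to 7 mm above the deck.

{"op": "step_arm", "data": {
  "motion": [
    [3, 0, 0, 3, 0],
    [3, 0, 0, 5, 0],
    [3, 0, 0, 6, 0],
    [3, 0, 0, 6.6, 0],
    [3, 0, 0, 6.6, 0],
    [3, 0, 0, 6.6, 0]
  ]
}}

```text
time: 2.55
tool_pos: [0.5217, 0.0321, 0.0361]
tcp_rot: [-0.013, 3.14, -0.0]
wrist_force: [-0.9, -0.2, 0.1]
width: 0.351
grip_force: 0.0
```

{"op": "step_arm", "data": {
  "motion": [
    [3, -1, 0, 0, 0],
    [3, -1.5, 0, 0, 0],
    [3, -2, 0, 0, 0],
    [3, -2.5, 0, 0, 0],
    [3, -3, 0, 0, 0],
    [3, -3.5, 0, 0, 0],
    [3, -4, 0, 0, 0],
    [3, -4.5, 0, 0, 0],
    [3, -5, 0, 0, 0],
    [3, -5.5, 0, 0, 0],
    [3, -6, 0, 0, 0],
    [3, -6.5, 0, 0, 0],
    [3, -7, 0, 0, 0],
    [3, -7.3, 0, 0, 0],
    [3, -7.6, 0, 0, 0],
    [3, -7.8, 0, 0, 0],
    [3, -7.8, 0, 0, 0]
  ]
}}

```text
time: 4.25
tool_pos: [0.5995, 0.0326, 0.0355]
tcp_rot: [-0.012, 3.141, 0.0]
wrist_force: [-1.3, 0.1, -0.6]
width: 0.352
grip_force: 0.2
```

{"op": "step_arm", "data": {
  "motion": [
    [3, -0.1, 0, 0, 0],
    [3, -0.2, 0, 0, 0],
    [3, -0.3, 0, 0, 0],
    [3, -0.4, 0, 0, 0],
    [3, -0.5, 0, 0, 0],
    [3, -0.5, 0, 0, 0]
  ]
}}

```text
time: 4.85
tool_pos: [0.6042, 0.0326, 0.0354]
tcp_rot: [-0.012, 3.141, 0.0]
wrist_force: [-2.6, 1.1, 2.8]
width: 0.348
grip_force: 1.3
```

```bash
python3 - <<'E'
from h import *
p,d=save('scene','s2')
cv2.imwrite('pics/s2c.png',cv2.resize(p[200:370,150:420,::-1],(800,504),interpolation=cv2.INTER_CUBIC))
E
```

```text
(no output)
```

View pics/s2c.png

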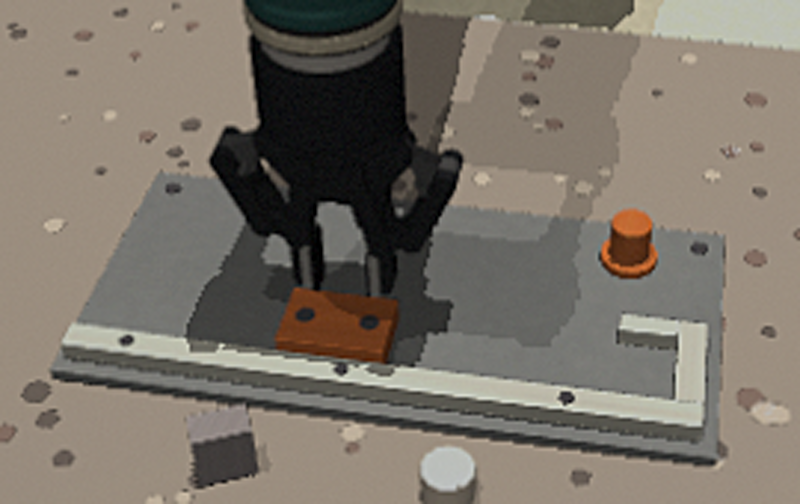

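The spacer (340,325 in the crop) is squared up and at, or just short of, the rail. I'll press on gently until the force rises.

{"op": "step_arm", "data": {
  "motion": [
    [3, -0.1, 0, 0, 0],
    [3, -0.2, 0, 0, 0],
    [3, -0.3, 0, 0, 0],
    [3, -0.3, 0, 0, 0]
  ]
}}

```text
time: 5.3
tool_pos: [0.6072, 0.0326, 0.0353]
tcp_rot: [-0.012, 3.141, -0.0]
wrist_force: [-2.0, 0.2, 1.7]
width: 0.352
grip_force: 1.2
```

{"op": "step_arm", "data": {
  "motion": [
    [3, -0.1, 0, 0, 0],
    [3, -0.2, 0, 0, 0],
    [3, -0.2, 0, 0, 0]
  ]
}}

```text
time: 5.6
tool_pos: [0.6078, 0.0326, 0.0351]
tcp_rot: [0.012, -3.139, 0.0]
wrist_force: [-6.2, -0.7, 4.8]
width: 0.353
grip_force: 3.0
```

{"op": "step_arm", "data": {
  "motion": [
    [3, -0.1, 0, 0, 0],
    [3, -0.2, 0, 0, 0],
    [3, -0.2, 0, 0, 0],
    [3, -0.2, 0, 0, 0]
  ]
}}

```text
time: 6.0
tool_pos: [0.6079, 0.0327, 0.0349]
tcp_rot: [0.012, -3.135, 0.0]
wrist_force: [-10.5, -0.6, 9.2]
width: 0.355
grip_force: 5.4
```

{"op": "step_arm", "data": {
  "motion": [
    [3, 2, 0, 0, 0],
    [3, 4, 0, 0, 0],
    [3, 4, 0, -4, 0],
    [3, 4, 0, -7, 0],
    [3, 4, -5, -7, 0],
    [3, 4, -10, -7, 0],
    [3, 4, -10, -7, 0],
    [3, 4, -10, -7, 0],
    [3, 4, -10, -7, 0]
  ]
}}

```text
time: 6.9
tool_pos: [0.572, -0.0671, 0.1051]
tcp_rot: [-0.012, 3.141, 0.001]
wrist_force: [-1.0, 0.0, -0.1]
width: 0.352
grip_force: 0.0
```

```bash
python3 - <<'E'
from h import *
p,d=save('top','t2')
cv2.imwrite('pics/t2c.png',cv2.resize(p[135:260,250:450,::-1],(800,500),interpolation=cv2.INTER_CUBIC))
s=bot.read_state();print(s['tool_pos'],s['q'],R.from_rotvec(s['tcp_rot']).as_matrix().round(4).tolist())
E
```

```text
[ 0.57186591 -0.06667303  0.10502717] [-1.59589866e-01  1.88998412e-01  1.94182265e+00  5.13666938e-04
  1.01066424e+00 -1.73929699e+00] [[-1.0, -0.0086, 0.0002], [-0.0086, 1.0, 0.0004], [-0.0002, 0.0004, -1.0]]
```

View pics/t2c.png

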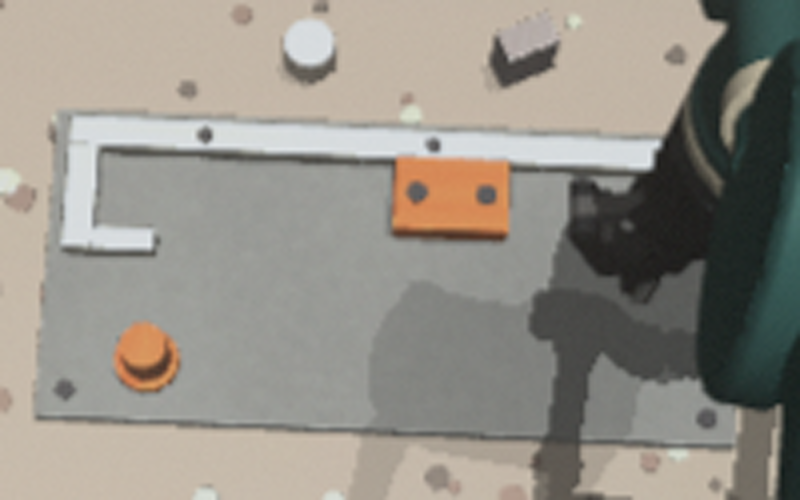

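The spacer is flat along the rail (crop (392..510, 157..235)), with its rear edge at y≈0.003. Next I turn the hand by 90° and come down behind it.

{"op": "step_arm", "data": {
  "motion": [
    [1.2, -3, 2.5, 0, 8],
    [1.2, -6.5, 2.5, 0, 16],
    [1.2, -6.5, 2.5, 0, 24],
    [1.2, -6.5, 2.5, 0, 32],
    [1.2, -6.5, 2.5, 0, 40],
    [1.2, -6.5, 2.5, 0, 48],
    [1.2, -6.5, 2.5, 0, 56],
    [1.2, -6.5, 2.5, 0, 64],
    [1.2, -6.5, 2.5, 0, 72],
    [1.2, -6.5, 2.5, 0, 80],
    [1.2, -6.5, 2.5, 0, 88],
    [1.2, -6.5, 2.5, 0, 90],
    [1.2, -6.5, 2.5, 0, 90],
    [1.2, -6.5, 2.5, 0, 90]
  ]
}}

```text
time: 8.35
tool_pos: [0.6365, -0.0409, 0.105]
tcp_rot: [-2.21, -2.233, 0.0]
wrist_force: [0.0, 0.5, 0.6]
width: 0.142
grip_force: 0.0
```

{"op": "step_arm", "data": {
  "motion": [
    [1.2, 0, 0, 3, 0],
    [1.2, 0, 0, 5, 0],
    [1.2, 0, 0, 6, 0],
    [1.2, 0, 0, 6.8, 0],
    [1.2, 0, 0, 6.8, 0],
    [1.2, 0, 0, 6.8, 0]
  ]
}}

```text
time: 8.95
tool_pos: [0.6372, -0.0421, 0.038]
tcp_rot: [2.212, 2.23, 0.001]
wrist_force: [0.2, -0.1, -0.1]
width: 0.146
grip_force: 0.0
```

{"op": "step_arm", "data": {
  "motion": [
    [1.2, 1, 0, 0.2, 0],
    [1.2, 2, 0, 0.2, 0],
    [1.2, 3, 0, 0.2, 0],
    [1.2, 3.7, 0, 0.2, 0],
    [1.2, 4.4, 0, 0.2, 0],
    [1.2, 5.1, 0, 0.2, 0],
    [1.2, 5.8, 0, 0.2, 0],
    [1.2, 6.5, 0, 0.2, 0],
    [1.2, 7.2, 0, 0.2, 0],
    [1.2, 7.9, 0, 0.2, 0],
    [1.2, 8.6, 0, 0.2, 0],
    [1.2, 9.3, 0, 0.2, 0],
    [1.2, 10, 0, 0.2, 0],
    [1.2, 10.7, 0, 0.2, 0],
    [1.2, 11.4, 0, 0.2, 0],
    [1.2, 12.1, 0, 0.2, 0],
    [1.2, 12.8, 0, 0.2, 0],
    [1.2, 13.3, 0, 0.2, 0],
    [1.2, 13.5, 0, 0.2, 0],
    [1.2, 13.5, 0, 0.2, 0]
  ]
}}

```text
time: 10.95
tool_pos: [0.6352, 0.0937, 0.035]
tcp_rot: [-2.212, -2.23, -0.0]
wrist_force: [-0.1, -0.3, -0.3]
width: 0.136
grip_force: 0.0
```

```bash
python3 - <<'E'
from h import *
p,d=save('scene','s3')
cv2.imwrite('pics/s3c.png',cv2.resize(p[200:370,150:420,::-1],(800,504),interpolation=cv2.INTER_CUBIC))
E
```

```text
(no output)
```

View pics/s3c.png

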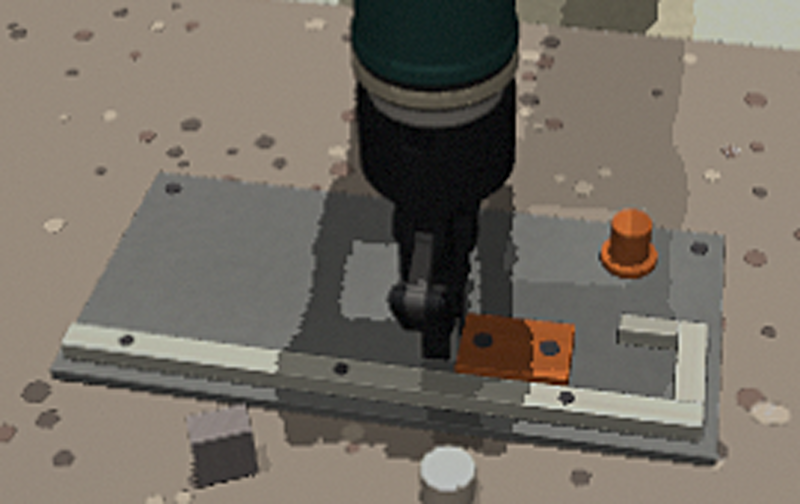

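The spacer (515,348 in the crop) slid straight along the rail and is lined up with the pocket. I carry on slowly.

{"op": "step_arm", "data": {
  "motion": [
    [1.2, 0.5, 0, 0, 0],
    [1.2, 1, 0, 0, 0],
    [1.2, 1.5, 0, 0, 0],
    [1.2, 2, 0, 0, 0],
    [1.2, 2.5, 0, 0, 0],
    [1.2, 3, 0, 0, 0],
    [1.2, 3.5, 0, 0, 0],
    [1.2, 4, 0, 0, 0],
    [1.2, 4.4, 0, 0, 0],
    [1.2, 4.7, 0, 0, 0],
    [1.2, 4.9, 0, 0, 0],
    [1.2, 5, 0, 0, 0],
    [1.2, 5, 0, 0, 0]
  ]
}}

```text
time: 12.3
tool_pos: [0.6351, 0.1431, 0.0354]
tcp_rot: [-2.213, -2.23, -0.001]
wrist_force: [-0.1, 0.5, -0.6]
width: 0.141
grip_force: 0.1
```

{"op": "step_arm", "data": {
  "motion": [
    [1.2, 0.1, 0, 0, 0],
    [1.2, 0.2, 0, 0, 0],
    [1.2, 0.3, 0, 0, 0],
    [1.2, 0.4, 0, 0, 0],
    [1.2, 0.4, 0, 0, 0]
  ]
}}

```text
time: 12.8
tool_pos: [0.6352, 0.1469, 0.0354]
tcp_rot: [2.213, 2.23, 0.0]
wrist_force: [-0.6, -2.4, 0.3]
width: 0.141
grip_force: 0.8
```

{"op": "step_arm", "data": {
  "motion": [
    [1.2, 0.1, 0, 0, 0],
    [1.2, 0.2, 0, 0, 0],
    [1.2, 0.3, 0, 0, 0],
    [1.2, 0.3, 0, 0, 0]
  ]
}}

```text
time: 13.2
tool_pos: [0.6351, 0.1495, 0.0354]
tcp_rot: [2.212, 2.23, -0.001]
wrist_force: [0.3, -4.3, 0.8]
width: 0.141
grip_force: 2.0
```

{"op": "step_arm", "data": {
  "motion": [
    [1.2, 0.1, 0, 0, 0],
    [1.2, 0.2, 0, 0, 0],
    [1.2, 0.2, 0, 0, 0]
  ]
}}

```text
time: 13.5
tool_pos: [0.635, 0.1497, 0.0354]
tcp_rot: [2.211, 2.229, -0.004]
wrist_force: [-0.2, -9.0, 2.9]
width: 0.142
grip_force: 4.9
```

It stopped at y=0.1497 with 9 N, so it is home against the end stop. I back off and check.

{"op": "step_arm", "data": {
  "motion": [
    [1.2, -1, 0, 0, 0],
    [1.2, -3, 0, 0, 0],
    [1.2, -5, 0, -3, 0],
    [1.2, -9, 0, -7, 0],
    [1.2, -13, 0, -7, 0],
    [1.2, -17, 0, -7, 0],
    [1.2, -20, 0, -7, 0],
    [1.2, -20, 0, -7, 0],
    [1.2, -20, 0, -7, 0]
  ]
}}

```text
time: 14.4
tool_pos: [0.6365, -0.0483, 0.1052]
tcp_rot: [-2.214, -2.227, -0.002]
wrist_force: [0.4, 0.3, -1.1]
width: 0.141
grip_force: 0.0
```

```bash
python3 - <<'E'
from h import *
p,d=save('top','t3')
a=cv2.resize(p[155:255,255:355,::-1],(560,560),interpolation=cv2.INTER_CUBIC)
cv2.imwrite('pics/t3c.png',a)
E
```

```text
(no output)
```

View pics/t3c.png

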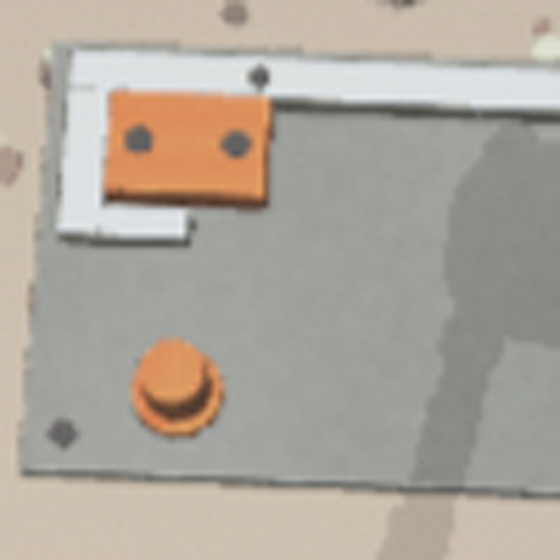

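The spacer sits in the corner (crop (105..270, 92..205)) with no visible gap to the rail or the stop, and the bush is undisturbed. As insurance I'll give its rear half one gentle press towards the rail, with the fingers shut.

{"op": "step_arm", "data": {
  "motion": [
    [0, 4, -4.6, 0, 0],
    [0, 8, -4.6, 0, 0],
    [0, 12, -4.6, 0, 0],
    [0, 16, -4.6, 0, 0],
    [0, 20, -4.6, 0, 0],
    [0, 22, -4.6, 0, 0],
    [0, 22, -4.6, 0, 0],
    [0, 22, -4.6, 0, 0]
  ]
}}

```text
time: 15.25
tool_pos: [0.5881, 0.173, 0.105]
tcp_rot: [-2.209, -2.233, 0.001]
wrist_force: [0.0, -0.1, 0.6]
width: -0.001
grip_force: 0.0
```

{"op": "step_arm", "data": {
  "motion": [
    [0, 0, 0, 3, 0],
    [0, 0, 0, 5, 0],
    [0, 0, 0, 6.2, 0],
    [0, 0, 0, 6.9, 0],
    [0, 0, 0, 6.9, 0],
    [0, 0, 0, 6.9, 0]
  ]
}}

```text
time: 15.85
tool_pos: [0.5895, 0.1714, 0.037]
tcp_rot: [2.213, 2.229, 0.002]
wrist_force: [0.9, 0.3, -0.0]
width: -0.001
grip_force: 0.0
```

{"op": "step_arm", "data": {
  "motion": [
    [0, 0, 0.4, 0, 0],
    [0, 0, 0.8, 0, 0],
    [0, 0, 1.1, 0, 0],
    [0, 0, 1.3, 0, 0],
    [0, 0, 1.3, 0, 0]
  ]
}}

```text
time: 16.35
tool_pos: [0.6024, 0.1717, 0.0365]
tcp_rot: [2.213, 2.23, 0.001]
wrist_force: [-0.2, 0.2, 0.1]
width: -0.002
grip_force: 0.0
```

{"op": "step_arm", "data": {
  "motion": [
    [0, 0, 0.2, 0, 0],
    [0, 0, 0.4, 0, 0],
    [0, 0, 0.5, 0, 0],
    [0, 0, 0.5, 0, 0]
  ]
}}

```text
time: 16.75
tool_pos: [0.6061, 0.1715, 0.0361]
tcp_rot: [-2.212, -2.23, 0.002]
wrist_force: [-2.1, -0.7, 2.0]
width: 0.001
grip_force: 1.6
```

{"op": "step_arm", "data": {
  "motion": [
    [0, 0, 0.1, 0, 0],
    [0, 0, 0.2, 0, 0],
    [0, 0, 0.2, 0, 0]
  ]
}}

```text
time: 17.05
tool_pos: [0.6068, 0.1712, 0.036]
tcp_rot: [-2.211, -2.228, 0.006]
wrist_force: [-6.7, -1.2, 5.0]
width: -0.002
grip_force: 4.2
```

Solid at the rail. I release, then give one last light press on the end face to make sure of the stop.

{"op": "step_arm", "data": {
  "motion": [
    [0, 0, -1, 0, 0],
    [0, 0, -2, 0, 0],
    [0, 0, -2, -4, 0],
    [0, 0, -2, -6, 0],
    [0, -3, 0, -6, 0],
    [1.2, -5, 2.7, -6, 0],
    [1.2, -5, 2.7, -6, 0],
    [1.2, -5, 2.7, -6, 0],
    [1.2, -5, 2.7, -3, 0],
    [1.2, -5, 2.7, -1, 0],
    [1.2, -5, 2.7, 0, 0],
    [1.2, -5, 2.7, 0, 0],
    [1.2, -4, 2.7, 0, 0],
    [1.2, -3.2, 2.7, 0, 0],
    [1.2, -2.7, 2.7, 0, 0],
    [1.2, -2.4, 2.7, 0, 0],
    [1.2, -2.2, 2.7, 0, 0],
    [1.2, -2.2, 2.7, 0, 0]
  ]
}}

```text
time: 18.85
tool_pos: [0.6366, 0.1494, 0.0371]
tcp_rot: [2.211, 2.23, 0.0]
wrist_force: [0.4, -2.7, 2.6]
width: 0.143
grip_force: 1.6
```

{"op": "step_arm", "data": {
  "motion": [
    [1.2, 0.1, 0, 0, 0],
    [1.2, 0.2, 0, 0, 0],
    [1.2, 0.3, 0, 0, 0],
    [1.2, 0.3, 0, 0, 0]
  ]
}}

```text
time: 19.25
tool_pos: [0.6364, 0.1496, 0.037]
tcp_rot: [2.21, 2.228, -0.005]
wrist_force: [0.0, -11.6, 5.3]
width: 0.145
grip_force: 5.7
```

Same stop position (0.1496). I clear the hand and take a last look.

{"op": "step_arm", "data": {
  "motion": [
    [1.2, -1, 0, 0, 0],
    [1.2, -3, 0, 0, 0],
    [1.2, -5, 0, -3, 0],
    [1.2, -9, 0, -7, 0],
    [1.2, -13, 0, -10, 0],
    [1.2, -17, 0, -13, 0],
    [1.2, -20, 0, -13, 0],
    [1.2, -20, 0, -13, 0],
    [1.2, -20, 0, -13, 0],
    [1.2, -20, 0, -13, 0]
  ]
}}

```text
time: 20.25
tool_pos: [0.6368, -0.0462, 0.1651]
tcp_rot: [-2.211, -2.229, 0.001]
wrist_force: [-0.1, 0.4, -0.1]
width: 0.143
grip_force: 0.0
```

```bash
python3 - <<'E'
from h import *
p,d=save('scene','s4')
cv2.imwrite('pics/s4c.png',cv2.resize(p[250:390,200:420,::-1],(800,509),interpolation=cv2.INTER_CUBIC))
E
```

```text
(no output)
```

View pics/s4c.png

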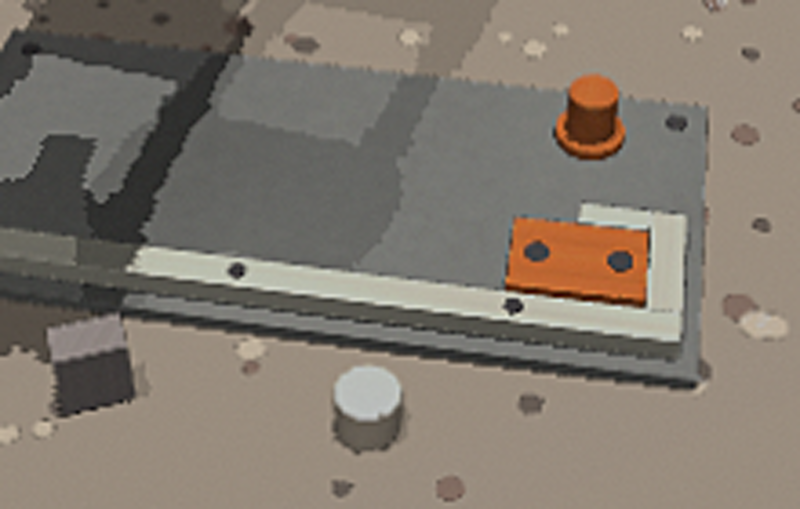

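The spacer (580,260) is flat against the rail and the stop. The bush (590,115), gauge block (90,365) and cap (368,405) are in place, and the hand is clear.

```bash
python3 -c "from workcell import bot; print(bot.finish_job())"
```

```text
the job is handed in; nothing more can be done
None
```

The copper spacer is home against both the rail and the end stop, pushed only; the bush, gauge block and cap look undisturbed, the hand is clear, and the job was handed in at about 20 s.

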